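Lock the pointer of a throwing gauge with its jam nut

TASK

The pointer of the potter's throwing gauge is already set over the rim of the bowl. Run the upper nut, the one with the two orange pegs, down the threaded stud (clockwise from above) until it meets the spring washers on the pointer's brass nut, then tighten it to about 0.4 N m so that the two nuts are locked, without carrying the pointer round, and let go. Leave the bowl, the mug and the brush where they are.

Things in the scene. Friction and masses are not known exactly. Their poses are not given: they have to be found in the camera images.
- gauge: Throwing gauge, fixed to the table: 100 x 100 x 12 mm steel foot plate, green boss, upright threaded stud 14 mm across whose top is 134 mm above the table. Origin: on the table, on the stud's axis. z up; x points to the centre, 175 mm away, of a fixed round plywood bat (170 mm across, 12 mm thick) that carries the bowl.
- pointer: The first nut (brass hexagon, 36 mm across, 20 mm high) with the pointer fixed to it: a steel bar 12 mm wide, 6 to 14 mm above the nut's underside, ending in a red pin. Origin: on the stud's axis at the nut's underside, 78 mm above the table; x along the pointer, z up. Held by stiff friction only: it is dragged round with the jam nut beyond about 0.5 N m of tightening, or if pushed.
- set_top (a point): Centre of the first nut's top face, 98 mm above the table. On it lies a dark stack of spring washers, 26 mm across, whose top stands somewhere between 4 and 10 mm above this face: it differs from case to case and is not measured. It yields by under 1 mm as the jam nut is tightened.
- pointer_tip (a point): Lower end of the red pin at the pointer's end, 120 mm from the stud's axis, 70 mm above the table. It must not shift.
- jam: The second nut: brass hub 28 mm across; on it a steel cross bar (96 x 16 mm, 14 to 24 mm above the origin, along x) with an upright orange peg, 16 mm thick, 30 mm high, at each end, 40 mm from the axis. Origin: on the stud's axis at the hub's underside; z up. Right-hand thread: clockwise from above moves it down 1.6 mm per radian (10 mm a turn). It stays where it is left.
- peg_a (a point): Centre of the top of the orange peg on the jam nut's +x arm; point peg_b is that of the other. The nut turns freely against about 0.08 N m (2 N sideways on a peg, 40 mm out); at the start it is 1 to 6 rad above the washers. Once they touch, the torque rises by about 0.3 N m per radian.
- peg_b (a point): Centre of the top of the orange peg on the jam nut's -x arm. 0.4 N m is 10 N pushed sideways on one peg, 40 mm from the axis.
- bowl: White ceramic bowl, 124 mm across the rim and 55 mm high, standing on the bat under the pointer's tip. Origin: centre of its underside. Bystander.
- mug: Terracotta-coloured mug, 76 mm across and 85 mm high. Origin: centre of its underside. Bystander.
- brush: Brush lying on the table. Origin on its underside. Bystander.

How it is judged:
By the outcome, as a careful person would: the job done as asked, in the order asked, and still so for the second after the job is handed in, with the robot touching nothing.
It also fails if it takes over 72 s, if anything falls off the work surface, if the arm or the gripper's body presses on something with over 40 N, if the wrist force passes 120 N, or if a joint passes its speed limit or range.

ROBOT

A 6-joint arm with a two-finger parallel gripper is mounted at the origin on the work surface. World frame = base frame: x ahead of the robot, y to its left, z up, the work surface at z = 0. Lengths are in m, angles in degrees, forces in N, time in s.
With the tool pointing down it reaches from about 0.25 to 0.725 m from the base axis. Payload 9.7 kg.
Tool frame: the origin (TCP) lies between the finger pads; the fingertips stand 22 mm ahead of it and the grasp point (between the pads) lies 3 mm ahead of it; z points along the fingers, y is the line along which they close (so a half turn about z gives the same grasp; the last joint's range is limited). The gripper opens to 85 mm and grips with 20 to 120 N. Pads are 22 mm wide; open, the fingers measure 114 mm over their backs; the gripper's body (76 mm by 85 mm) begins 54 mm behind the grasp point. The pads swing forward as they close: fully open they stand 13 mm farther back than shut.
Start: joints at [-71.963, 4.979, 10.078, 95.1, 0, 90], TCP at [0.17, -0.523, 0.253] pointing down, gripper open.
Joint ranges: [-179.16, 179.16], [-48.56, 103.87], [-65.8, 70.77], [-126.05, 130.52], [-82.76, 87.17], [-180, 180]. Speed limits (degrees/s): [127.2, 127.2, 147.25, 180, 180, 180].

INTERFACE

Orientations are given as [roll, pitch, yaw] about the fixed x, y, z axes, in that order (R = Rz(yaw) Ry(pitch) Rx(roll)).
In Python, from workcell import bot, viewer, finder gives the robot as it stands.
- The arm moves only by the tool move_arm, never from a script. Its arguments are lists of equal length, an entry for each row: "offset": the shift along the tool's x, y, z in cm, a list of three; "twist": the turn, a rotation vector about the tool's x, y, z in rad, a list of three; "grip": the opening, from 0 (shut) to 1 (fully open). In form: {"offset": [[x, y, z], ...], "twist": [[ax, ay, az], ...], "grip": [grip, ...]}. A call has 1 to 5 rows; each row shifts and turns the commanded pose from where the row before left it, along the tool's axes as they then stand; what a row does not reach is not made up. A row lasts 1/10 s, in which the tool goes at most 50 mm and 8.59 degrees, less where a joint would pass 70% of its speed; a pose out of reach is approached as far as the arm can. A call is refused whole if a number of a shift passes 5 or a number of a turn 0.15, either way. A call with a gripper value outside its range is refused whole. The fingers move at their own pace and stop on an object; "force" is the grip in N (left out, the last holds). Time passes only in rows, so rows that do not move let the fingers close. It gives the time, the measured TCP pose, the force, the opening and the grip force at its end, in the units of the state.
- bot.get_obs(): the state, without advancing time (a new reading comes with each control period).
- viewer.camera(name): name is "scene" or "top" or "wrist"; returns a dict with "color" (384x512x3 uint8, red, green, blue), "depth" (384x512 float32, m along the optical axis (not along the pixel's ray), 0 where there is no reading), "vfov" (degrees; the focal length in pixels is half the picture's height over the tangent of half this angle, whatever the lens; pixels are square), "cx", "cy" (the principal point, pixels), "position" and "attitude" of the camera in the world; the wrist camera has in their place "tool_from_camera" (4x4, takes a point from camera to tool coordinates, whose origin is the TCP and whose axes are the flange's). Camera axes: x right, y down, z forward; pixel columns grow to the right and rows downward; lengths in m; the calibration is good to about 2 mm. A picture is of the moment at which its call begins: read the wrist's pose just before it.
- bot.job_done(): hands the job in; it is judged then, once.
Trained networks look in a picture, given as the dict that the camera call returned (one of the last four; its "shot" number tells which), for a name from the list of things; names that differ only in an ending like _2 or _b are one class to them, and where a whole thing is asked for, a point or a joint stands for the part that bears it (a point fixed in the world has none). Each returns a list of dicts, best first, with "p" (0 to 1); they miss things now and then, are a little off and sometimes report something else, mostly with a low value. They report only what shows in the picture. A call takes as long as a camera call.
- finder.boxes_of(picture, thing): "position" ([column, row] in pixels, amid what is visible of it).
- finder.pinpoint(picture, thing): "position" ([column, row] in pixels: a listed point, or the origin of a listed thing).
The state is a dict: "time": time; "q": joint angles; "qd": joint speeds; "joint_efforts": joint torques, N m; "ee_pos": TCP position; "tcp_rot": TCP orientation; "wrist_force": force on the tool from outside, world axes, zero at the start; "torque": the same for the moment, N m; "opening": finger opening in m; "grasp_force": force on a finger pad.
Only numpy, scipy, OpenCV 4.12 (cv2) and the standard library are available. Lean on these libraries where they do the work, as an engineer would, in place of code of your own. Each camera call takes 0.05 s, during which the arm holds its last target. There are 200 camera calls.

## Working session

There is one attempt and no reset: what is moved stays moved. The work goes in short steps, Python scripts to look and compute and a tool call to move; the robot and the scene stay as the last step left them, time stands still between calls to the robot, and variables do not carry over. Pictures are saved under pics/ and viewed, at most 10 in all, crops included, and the job is handed in when it is done.

Besides the shell and the picture viewer there is one more tool, called after "Request:" by a JSON object that holds its "method" and its "body", one argument or row to a line. move_arm: Moves the arm, as the interface text tells. Its arguments: {"type":"object","properties":{"offset":{"type":"array","items":{"type":"array","items":{"type":"number"}}},"twist":{"type":"array","items":{"type":"array","items":{"type":"number"}}},"grip":{"type":"array","items":{"type":"number"}},"force":{"type":"number"}},"required":["offset","twist","grip"]}

```bash
mkdir -p pics
cat > h.py <<'E'
import numpy as np, cv2
from scipy.spatial.transform import Rotation as R
from workcell import bot, viewer, finder
def pose():
    o=bot.get_obs(); r=np.array(o["tcp_rot"],float)
    M=r if r.shape==(3,3) else R.from_euler('xyz',r,degrees=True).as_matrix()
    T=np.eye(4);T[:3,:3]=M;T[:3,3]=o["ee_pos"];return T
def snap(n):
    T=pose(); p=viewer.camera(n)
    if n=="wrist": p["T"]=T@np.array(p["tool_from_camera"])
    else:
        a=np.array(p["attitude"],float)
        M=a if a.shape==(3,3) else R.from_euler('xyz',a,degrees=True).as_matrix()
        p["T"]=np.eye(4);p["T"][:3,:3]=M;p["T"][:3,3]=p["position"]
    return p
def ray(p,uv):
    f=192/np.tan(np.radians(p["vfov"])/2)
    d=np.array([(uv[0]-p["cx"])/f,(uv[1]-p["cy"])/f,1.])
    return p["T"][:3,3],p["T"][:3,:3]@d
def onz(p,uv,z):
    o,d=ray(p,uv);return o+d*(z-o[2])/d[2]
def dep(p,uv):
    o,d=ray(p,uv);u,v=np.round(uv).astype(int);w=p["depth"][v-1:v+2,u-1:u+2];w=w[w>0]
    return o+d*np.median(w) if len(w) else None
def save(p,n): cv2.imwrite("pics/"+n,p["color"][:,:,::-1])
E
python3 - <<'E'
from h import *
np.set_printoptions(precision=4,suppress=True)
o=bot.get_obs();print(o)
ims=[]
for n in["scene","top","wrist"]:
    p=snap(n);ims.append(p["color"]);print(n,p.get("attitude"),p["T"][:3,3],p["vfov"])
    for t in["gauge","jam","peg_a","peg_b","pointer","pointer_tip","set_top","bowl","mug","brush"]:
        for k in finder.pinpoint(p,t)[:2]:
            print(t,np.round(k["position"],1),round(k["p"],2),dep(p,np.clip(k["position"],2,380)) if 0 else dep(p,k["position"]))
a=np.vstack([np.hstack(ims[:2])]);cv2.imwrite("pics/a.png",cv2.resize(a,(800,300))[:,:,::-1])
E
```

```text
{'time': 0.0, 'q': array([-71.9629,   5.0101,  10.0351,  95.101 ,  -0.0012,  89.9987]), 'qd': array([-0.0008, -0.0533,  0.0492, -0.0411, -0.0812,  0.0061]), 'joint_efforts': array([ -0.0008, -52.0383,  46.481 ,   0.016 ,  -0.    ,  -0.    ]), 'ee_pos': array([ 0.1702, -0.5228,  0.2526]), 'tcp_rot': array([-179.924 ,    0.0012,   18.0384]), 'wrist_force': array([ 0.1516, -0.103 , -0.2264]), 'torque': array([-0.0023, -0.0065,  0.0586]), 'grasp_force': 0.0, 'opening': 0.08535141660770314}
scene [-133.7469    1.1777   58.868 ] [ 1.2597 -0.335   0.8656] 45.27875299445384
gauge [212.4 219.9] 0.72 [ 0.5296 -0.0539  0.0221]
jam [210.4 186.1] 0.67 [ 0.5177 -0.0428  0.1225]
peg_a [221.7 177.2] 0.87 [ 0.5447 -0.0234  0.1622]
peg_a [194.5 163.4] 0.76 [ 0.4672 -0.0551  0.1619]
peg_b [221.7 177.2] 0.87 [ 0.5447 -0.0234  0.1622]
peg_b [194.5 163.4] 0.76 [ 0.4672 -0.0551  0.1619]
pointer [210.4 193.8] 0.66 [ 0.5187 -0.0458  0.0995]
pointer_tip [261.6 193.1] 0.83 [0.5686 0.0665 0.0843]
set_top [210.5 192.9] 0.91 [ 0.5187 -0.0452  0.1022]
set_top [213.4 187.2] 0.15 [ 0.5223 -0.0375  0.1199]
bowl [285.
[... 263 characters left out ...]
 [309.7 230.9] 0.8 [ 0.5003 -0.0301  0.1246]
jam [311.1 231.5] 0.72 [ 0.4991 -0.0329  0.1243]
peg_a [325.8 246.6] 0.91 [ 0.4692 -0.0564  0.1635]
peg_a [305.8 211.2] 0.9 [ 0.5378 -0.0188  0.1635]
peg_b [325.8 246.6] 0.91 [ 0.4692 -0.0564  0.1635]
peg_b [305.8 211.2] 0.9 [ 0.5378 -0.0188  0.1635]
pointer [312.4 229.1] 0.89 [ 0.5037 -0.0347  0.1329]
pointer_tip [263.4 199.7] 0.71 [0.5675 0.0643 0.0908]
set_top [310.6 227.6] 0.88 [ 0.5067 -0.0311  0.1331]
bowl [240.5 193.5] 0.58 [0.5891 0.1177 0.0174]
mug [250.3 285.2] 0.56 [0.3787 0.0947 0.0057]
mug [261.2 200.9] 0.15 [0.5693 0.0693 0.0435]
brush [358.6 167.7] 0.82 [ 0.649  -0.1571  0.0192]
wrist None [ 0.2469 -0.4966  0.3738] 65.72450847460317
```

View pics/a.png

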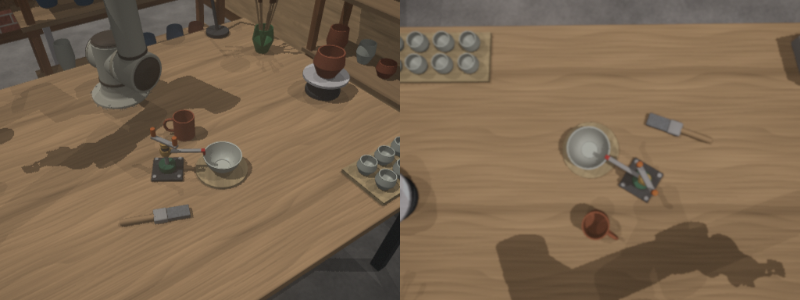

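The images show the gauge at about (0.505, -0.038), with the bar at about 29° and the peg tops at z of about 0.163. I'll centre the open fingers over the stud and use them as dogs to push both pegs.

Request:
{"method": "move_arm", "body": {
  "offset": [
    [3.9,-3,0],
    [3.9,-3,0],
    [3.9,-3,0],
    [3.9,-3,0],
    [3.9,-3,0]
  ],
  "twist": [
    [0,0,0],
    [0,0,0],
    [0,0,0],
    [0,0,0],
    [0,0,0]
  ],
  "grip": [0.8,0.8,0.8,0.8,0.8]
}}

```text
time: 2.15
ee_pos: [0.3099, -0.3183, 0.2535]
tcp_rot: [180.0, -0.0, 18.0]
wrist_force: [1.2, -0.4, -0.9]
opening: 0.0682
grasp_force: 0.0
```

Request:
{"method": "move_arm", "body": {
  "offset": [
    [3.9,-3,0],
    [3.9,-3,0],
    [3.9,-3,0],
    [2,-1.5,0],
    [0,0,0]
  ],
  "twist": [
    [0,0,0],
    [0,0,0],
    [0,0,0],
    [0,0,0],
    [0,0,0]
  ],
  "grip": [0.8,0.8,0.8,0.8,0.8]
}}

```text
time: 2.65
ee_pos: [0.4083, -0.1753, 0.2532]
tcp_rot: [-180.0, -0.0, 18.3]
wrist_force: [-0.7, 0.3, -0.1]
opening: 0.0684
grasp_force: 0.0
```

```bash
cat > look.py <<'E'
from h import *
import sys
np.set_printoptions(precision=4,suppress=True)
o=bot.get_obs();print(o["time"],o["q"],o["ee_pos"],o["tcp_rot"],o["opening"],o["torque"])
p=snap("wrist");save(p,sys.argv[1])
for t in["jam","peg_a","set_top","pointer_tip","gauge"]:
    for k in finder.pinpoint(p,t)[:2]:
        print(t,np.round(k["position"],1),round(k["p"],2),"depth",dep(p,k["position"]),"z.1625",onz(p,k["position"],.1625))
E
python3 look.py w1.png
```

```text
2.65 [-23.2524  -9.3872  -3.846   95.5386   0.0278 138.4696] [ 0.4083 -0.1753  0.2532] [-179.9808   -0.0203   18.278 ] 0.06840913271171278 [0.0112 0.0232 0.0515]
jam [125.7  22.4] 0.93 depth [ 0.504  -0.0455  0.1324] z.1625 [ 0.5016 -0.0584  0.1625]
peg_a [110.6  73.2] 0.62 depth [ 0.4692 -0.0548  0.1635] z.1625 [ 0.4691 -0.0544  0.1625]
set_top [131.6  26. ] 0.82 depth [ 0.5037 -0.0463  0.1234] z.1625 [ 0.5008 -0.0623  0.1625]
gauge [163.8  46.8] 0.59 depth [ 0.5021 -0.0449  0.034 ] z.1625 [ 0.4955 -0.0842  0.1625]
gauge [140.8  32.2] 0.39 depth [ 0.5025 -0.0498  0.1134] z.1625 [ 0.4991 -0.0685  0.1625]
```

View pics/w1.png

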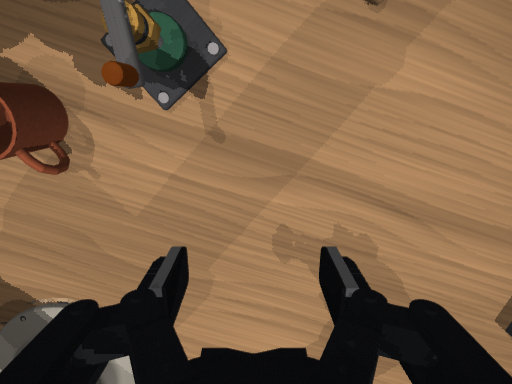

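The picture shows one orange peg at about (120, 73), with the gauge at the upper left, the mug at the left edge, and the fingers at the bottom. I'll bring the camera over the gauge to fix both pegs.

Request:
{"method": "move_arm", "body": {
  "offset": [
    [2,-3.4,0],
    [2,-3.4,0],
    [2,-3.4,0],
    [0,0,0]
  ],
  "twist": [
    [0,0,0],
    [0,0,0],
    [0,0,0],
    [0,0,0]
  ],
  "grip": [0.8,0.8,0.8,0.8]
}}

```text
time: 3.35
ee_pos: [0.4328, -0.0598, 0.2533]
tcp_rot: [-180.0, -0.0, 18.2]
wrist_force: [-0.7, 0.6, -0.4]
opening: 0.0687
grasp_force: 0.0
```

```bash
python3 look.py w2.png
```

```text
3.35 [ -7.8985 -10.3953  -4.6977  95.6864   0.0463 153.9323] [ 0.4328 -0.0598  0.2533] [-179.9633   -0.0304   18.1692] 0.0686766011129717 [-0.0185  0.0352 -0.0237]
jam [254.8 102.5] 0.92 depth [ 0.5055 -0.0353  0.1334] z.1625 [ 0.506  -0.0351  0.1625]
peg_a [250.1  39.1] 0.98 depth [ 0.5417 -0.0201  0.1627] z.1625 [ 0.5417 -0.0201  0.1625]
peg_a [270.4 160.8] 0.74 depth [ 0.4716 -0.0582  0.1638] z.1625 [ 0.4714 -0.0583  0.1625]
set_top [256.7 101.5] 0.7 depth [ 0.5067 -0.0364  0.1332] z.1625 [ 0.507  -0.0361  0.1625]
gauge [255.2 101.2] 0.96 depth [ 0.5065 -0.0353  0.1331] z.1625 [ 0.5069 -0.035   0.1625]
```

View pics/w2.png

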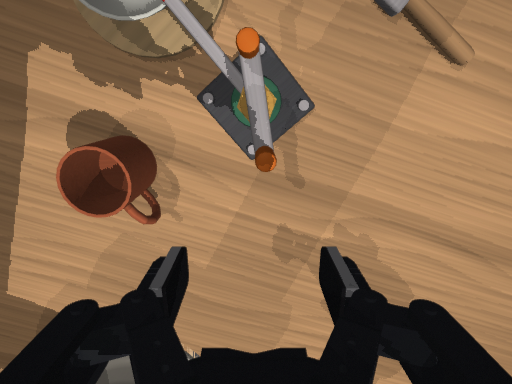

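The picture shows the pegs at (248, 40) and (264, 158) and the stud at (255, 101). That puts the axis at about (0.506, -0.037) and the bar at 28.5°. I'll centre on the axis and wind the wrist back for a long stroke.

Request:
{"method": "move_arm", "body": {
  "offset": [
    [3.8,0,0],
    [3.85,0.1,0],
    [0,0,0],
    [0,0,0],
    [0,0,0]
  ],
  "twist": [
    [0,0,0],
    [0,0,0],
    [0,0,-0.149],
    [0,0,-0.149],
    [0,0,-0.149]
  ],
  "grip": [0.8,0.8,0.8,0.8,0.8]
}}

```text
time: 4.15
ee_pos: [0.5057, -0.0405, 0.2529]
tcp_rot: [-180.0, 0.0, 43.9]
wrist_force: [-0.2, -0.4, 1.0]
opening: 0.0683
grasp_force: 0.0
```

Request:
{"method": "move_arm", "body": {
  "offset": [
    [0,0,0],
    [0,0,0],
    [0,0,0],
    [0,0,0],
    [0,0,0]
  ],
  "twist": [
    [0,0,-0.149],
    [0,0,-0.149],
    [0,0,-0.149],
    [0,0,-0.149],
    [0,0,-0.149]
  ],
  "grip": [0.8,0.8,0.8,0.8,0.8]
}}

```text
time: 4.65
ee_pos: [0.5054, -0.0406, 0.2532]
tcp_rot: [-180.0, 0.0, 86.6]
wrist_force: [-0.3, -0.5, 0.7]
opening: 0.0684
grasp_force: 0.0
```

Request:
{"method": "move_arm", "body": {
  "offset": [
    [0,0,0],
    [0,0,0],
    [0,0,0],
    [0,0,0],
    [0,0,0]
  ],
  "twist": [
    [0,0,-0.149],
    [0,0,-0.149],
    [0,0,-0.149],
    [0,0,-0.149],
    [0,0,-0.149]
  ],
  "grip": [0.8,0.8,0.8,0.8,0.8]
}}

```text
time: 5.15
ee_pos: [0.5054, -0.0406, 0.2532]
tcp_rot: [-180.0, -0.0, 129.3]
wrist_force: [0.3, 0.6, 0.1]
opening: 0.0683
grasp_force: 0.0
```

Request:
{"method": "move_arm", "body": {
  "offset": [
    [0,0,0],
    [0,0,0],
    [0,0,0],
    [0,0,0],
    [0,0,0]
  ],
  "twist": [
    [0,0,-0.149],
    [0,0,-0.149],
    [0,0,-0.149],
    [0,0,-0.149],
    [0,0,-0.149]
  ],
  "grip": [0.8,0.8,0.8,0.8,0.8]
}}

```text
time: 5.65
ee_pos: [0.5054, -0.0406, 0.2532]
tcp_rot: [-180.0, -0.0, 171.9]
wrist_force: [-0.2, -0.3, -0.2]
opening: 0.0683
grasp_force: 0.0
```

Request:
{"method": "move_arm", "body": {
  "offset": [
    [0,0,0],
    [0,0,0],
    [0,0,0],
    [0,0,0],
    [0,0,0]
  ],
  "twist": [
    [0,0,-0.149],
    [0,0,-0.149],
    [0,0,-0.149],
    [0,0,-0.149],
    [0,0,-0.149]
  ],
  "grip": [0.8,0.8,0.8,0.8,0.8]
}}

```text
time: 6.15
ee_pos: [0.5055, -0.0406, 0.2532]
tcp_rot: [180.0, -0.0, -145.4]
wrist_force: [0.3, 0.2, 0.1]
opening: 0.0681
grasp_force: 0.0
```

Request:
{"method": "move_arm", "body": {
  "offset": [
    [0,0,0],
    [0,0,0],
    [0,0,0],
    [0,0,0],
    [0,0,0]
  ],
  "twist": [
    [0,0,-0.149],
    [0,0,-0.149],
    [0,0,-0.149],
    [0,0,-0.149],
    [0,0,-0.149]
  ],
  "grip": [0.8,0.8,0.8,0.8,0.8]
}}

```text
time: 6.65
ee_pos: [0.5054, -0.0406, 0.2533]
tcp_rot: [180.0, -0.0, -102.7]
wrist_force: [0.2, 0.6, -0.0]
opening: 0.0687
grasp_force: 0.0
```

Request:
{"method": "move_arm", "body": {
  "offset": [
    [0,0,0],
    [0,0,0],
    [0,0,0],
    [0,0,0],
    [0,0,0]
  ],
  "twist": [
    [0,0,-0.149],
    [0,0,-0.149],
    [0,0,-0.149],
    [0,0,-0.149],
    [0,0,-0.149]
  ],
  "grip": [0.8,0.8,0.8,0.8,0.8]
}}

```text
time: 7.15
ee_pos: [0.5054, -0.0406, 0.2532]
tcp_rot: [180.0, 0.0, -60.0]
wrist_force: [-0.1, 0.6, -0.8]
opening: 0.0687
grasp_force: 0.0
```

```bash
python3 look.py w3.png
```

```text
7.15 [  -4.5948   -0.9092    4.0143   94.9314   -0.0035 -124.5943] [ 0.5054 -0.0406  0.2532] [179.9915   0.0015 -60.0005] 0.06867984266832185 [-0.0033  0.0061 -0.0001]
peg_a [307.4 214.9] 0.72 depth [ 0.4668 -0.0559  0.1632] z.1625 [ 0.4665 -0.0558  0.1625]
peg_a [200.  206.8] 0.7 depth [ 0.5408 -0.021   0.1637] z.1625 [ 0.5407 -0.0205  0.1625]
set_top [249.5 189.3] 0.97 depth [ 0.5105 -0.0426  0.1305] z.1625 [ 0.5151 -0.0514  0.1625]
pointer_tip [158.2 231.8] 0.97 depth [0.5644 0.056  0.0917] z.1625 [0.5596 0.0144 0.1625]
gauge [254.2 165.8] 0.7 depth [ 0.5117 -0.0529  0.0817] z.1625 [ 0.521  -0.0686  0.1625]
```

Request:
{"method": "move_arm", "body": {
  "offset": [
    [0,0,0],
    [0,0,0],
    [0,0,0],
    [0,0,0],
    [0,0,0]
  ],
  "twist": [
    [0,0,-0.149],
    [0,0,-0.149],
    [0,0,-0.149],
    [0,0,-0.149],
    [0,0,-0.149]
  ],
  "grip": [0.8,0.8,0.8,0.8,0.8]
}}

```text
time: 7.95
ee_pos: [0.5055, -0.0395, 0.2533]
tcp_rot: [180.0, 0.0, -17.4]
wrist_force: [0.5, 0.3, -0.3]
opening: 0.0684
grasp_force: 0.0
```

Request:
{"method": "move_arm", "body": {
  "offset": [
    [-0.1,-0.25,2],
    [0,0,3],
    [0,0,3],
    [0,0,1.5],
    [0,0,0]
  ],
  "twist": [
    [0,0,0],
    [0,0,0],
    [0,0,0],
    [0,0,0],
    [0,0,0]
  ],
  "grip": [0.8,0.8,0.8,0.8,0.8]
}}

```text
time: 8.45
ee_pos: [0.5044, -0.0367, 0.1565]
tcp_rot: [180.0, 0.2, -17.6]
wrist_force: [-0.8, -0.1, 0.1]
opening: 0.0685
grasp_force: 0.0
```

```bash
python3 look.py w4.png; python3 -c "
from h import *
p=snap('scene');cv2.imwrite('pics/s4.png',cv2.resize(p['color'][90:250,130:330],(800,600))[:,:,::-1])"
```

```text
8.45 [  -4.165    -1.7403   -7.4992   84.4317    0.0025 -166.5291] [ 0.5044 -0.0367  0.1565] [179.958    0.186  -17.6359] 0.06853538747854866 [0.0417 0.042  0.0125]
jam [253.  229.8] 0.7 depth [ 0.5168 -0.0393  0.1322] z.1625 [ 0.5304 -0.0437  0.1625]
jam [ 59.6 141.3] 0.4 depth [0.5964 0.1118 0.0171] z.1625 [0.5881 0.0155 0.1625]
peg_a [187.5 228.3] 0.77 depth [ 0.5397 -0.018   0.1635] z.1625 [ 0.5394 -0.0176  0.1625]
peg_a [317.2 335.4] 0.57 depth [ 0.4687 -0.0562  0.1634] z.1625 [ 0.4678 -0.0562  0.1625]
set_top [253.2 222.5] 0.81 depth [ 0.5171 -0.0395  0.1234] z.1625 [ 0.5335 -0.0447  0.1625]
gauge [252.6 181.4] 0.62 depth [ 0.5158 -0.0385  0.0338] z.1625 [ 0.5506 -0.0499  0.1625]
```

View pics/w4.png

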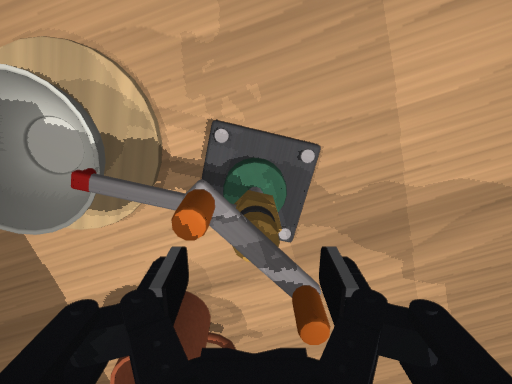

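The picture shows the fingers at (175, 275) and (335, 275), beside the pegs at (193, 215) and (312, 315), with clearance all round. A positive twist brings each finger onto its peg.

Request:
{"method": "move_arm", "body": {
  "offset": [
    [0,0,0],
    [0,0,0],
    [0,0,0],
    [0,0,0.02],
    [0,0,0.02]
  ],
  "twist": [
    [0,0,0.12],
    [0,0,0.12],
    [0,0,0.12],
    [0,0,0.12],
    [0,0,0.12]
  ],
  "grip": [0.8,0.8,0.8,0.8,0.8]
}}

```text
time: 9.3
ee_pos: [0.5061, -0.0371, 0.1585]
tcp_rot: [-179.9, -0.1, -52.2]
wrist_force: [3.2, -2.2, -2.6]
opening: 0.0685
grasp_force: 1.9
```

```bash
cat > t.py <<'E'
from h import *
np.set_printoptions(precision=3,suppress=True)
import sys
for i in range(int(sys.argv[1])):
    o=bot.get_obs();print(o["time"],o["q"][5],o["ee_pos"],o["tcp_rot"],o["wrist_force"],o["torque"])
    p=viewer.camera("wrist")
o=bot.get_obs();print(o["time"],o["q"][5],o["ee_pos"],o["wrist_force"],o["torque"])
E
python3 t.py 1
```

```text
9.3 -131.94176237431427 [ 0.506 -0.037  0.158] [-179.939   -0.105  -52.227] [ 3.198 -2.191 -2.582] [-0.398 -0.705  0.147]
9.35 -131.53926956762783 [ 0.506 -0.037  0.158] [ 0.861 -0.256  0.003] [-0.057 -0.093 -0.042]
```

Request:
{"method": "move_arm", "body": {
  "offset": [
    [0,0,0.02],
    [0,0,0.02],
    [0,0,0.02],
    [0,0,0.02]
  ],
  "twist": [
    [0,0,0.12],
    [0,0,0.12],
    [0,0,0.12],
    [0,0,0.12]
  ],
  "grip": [0.8,0.8,0.8,0.8]
}}

```text
time: 9.75
ee_pos: [0.5063, -0.0372, 0.1578]
tcp_rot: [-179.9, -0.1, -79.6]
wrist_force: [4.9, -4.1, -0.5]
opening: 0.0685
grasp_force: 2.2
```

```bash
python3 t.py 1; python3 look.py w5.png
```

```text
9.75 -104.58954122341592 [ 0.506 -0.037  0.158] [-179.883   -0.09   -79.583] [ 4.898 -4.145 -0.488] [-0.744 -0.876  0.12 ]
9.8 -104.16659745923594 [ 0.506 -0.037  0.158] [ 0.709 -0.318  0.05 ] [-0.107 -0.166  0.026]
9.8 [  -4.1694   -1.7992   -7.4219   84.2765   -0.0343 -104.1666] [ 0.506  -0.037   0.1577] [-179.9107   -0.058   -80.0029] 0.06811112953228031 [-0.1067 -0.1665  0.0256]
jam [253.9 229.9] 0.71 depth [ 0.5069 -0.046   0.1265] z.1625 [ 0.5099 -0.0625  0.1625]
peg_a [326.6 316.1] 0.96 depth [ 0.4681 -0.0244  0.1625] z.1625 [ 0.4681 -0.0244  0.1625]
peg_a [178.  241.9] 0.57 depth [ 0.5413 -0.051   0.1621] z.1625 [ 0.5412 -0.0512  0.1625]
set_top [253.2 225. ] 0.63 depth [ 0.5075 -0.0469  0.1221] z.1625 [ 0.5106 -0.0647  0.1625]
pointer_tip [254.3 216.8] 0.58 depth [ 0.5075 -0.0504  0.1181] z.1625 [ 0.5108 -0.0685  0.1625]
gauge [253.7 181.6] 0.59 depth [ 0.5074 -0.0478  0.0335] z.1625 [ 0.5137 -0.0836  0.1625]
```

View pics/w5.png

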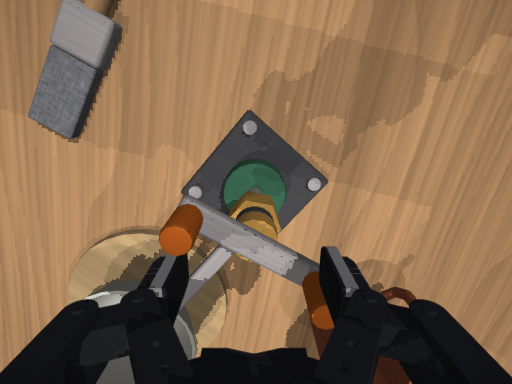

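The picture shows both pegs touching or nearly touching the fingers, at (180, 235) and (322, 300), and the bar has turned about 48° clockwise. I'll continue, reading the torque while it moves.

Request:
{"method": "move_arm", "body": {
  "offset": [
    [0,0,0.02],
    [0,0,0.02],
    [0,0,0.02],
    [0,0,0.02]
  ],
  "twist": [
    [0,0,0.1],
    [0,0,0.1],
    [0,0,0.1],
    [0,0,0.1]
  ],
  "grip": [0.8,0.8,0.8,0.8]
}}

```text
time: 10.5
ee_pos: [0.5054, -0.0371, 0.1566]
tcp_rot: [-180.0, -0.0, -102.5]
wrist_force: [-0.1, -3.3, 2.0]
opening: 0.0682
grasp_force: 1.7
```

```bash
python3 t.py 0
```

```text
10.5 -81.67991377590077 [ 0.505 -0.037  0.157] [-0.142 -3.343  1.961] [-0.677 -0.     0.12 ]
```

Request:
{"method": "move_arm", "body": {
  "offset": [
    [0,0,0.02],
    [0,0,0.02],
    [0,0,0.02],
    [0,0,0.02]
  ],
  "twist": [
    [0,0,0.1],
    [0,0,0.1],
    [0,0,0.1],
    [0,0,0.1]
  ],
  "grip": [0.8,0.8,0.8,0.8]
}}

```text
time: 10.9
ee_pos: [0.5053, -0.0372, 0.1558]
tcp_rot: [-180.0, -0.0, -125.4]
wrist_force: [-0.7, -3.7, 2.1]
opening: 0.0687
grasp_force: 1.7
```

```bash
python3 t.py 0
```

```text
10.9 -58.75982562340667 [ 0.505 -0.037  0.156] [-0.679 -3.704  2.102] [-0.659  0.137  0.062]
```

Request:
{"method": "move_arm", "body": {
  "offset": [
    [0,0,0.02],
    [0,0,0.02],
    [0,0,0.02],
    [0,0,0.02]
  ],
  "twist": [
    [0,0,0.1],
    [0,0,0.1],
    [0,0,0.1],
    [0,0,0.1]
  ],
  "grip": [0.8,0.8,0.8,0.8]
}}

```text
time: 11.3
ee_pos: [0.5052, -0.0369, 0.1549]
tcp_rot: [-180.0, -0.0, -148.3]
wrist_force: [-0.2, -2.4, 1.2]
opening: 0.0686
grasp_force: 1.5
```

```bash
python3 t.py 0
```

```text
11.3 -35.842295197534206 [ 0.505 -0.037  0.155] [-0.232 -2.374  1.249] [-0.355  0.112  0.075]
```

Request:
{"method": "move_arm", "body": {
  "offset": [
    [0,0,0.02],
    [0,0,0.02],
    [0,0,0.02],
    [0,0,0.02]
  ],
  "twist": [
    [0,0,0.1],
    [0,0,0.1],
    [0,0,0.1],
    [0,0,0.1]
  ],
  "grip": [0.8,0.8,0.8,0.8]
}}

```text
time: 11.7
ee_pos: [0.5056, -0.0368, 0.1542]
tcp_rot: [-180.0, 0.1, -171.2]
wrist_force: [1.8, -1.3, 0.9]
opening: 0.0683
grasp_force: 1.3
```

```bash
python3 t.py 0
```

```text
11.7 -12.92424428155233 [ 0.506 -0.037  0.154] [ 1.773 -1.331  0.945] [-0.202 -0.335  0.135]
```

Request:
{"method": "move_arm", "body": {
  "offset": [
    [0,0,0.01],
    [0,0,0.01],
    [0,0,0.01],
    [0,0,0.01]
  ],
  "twist": [
    [0,0,0.1],
    [0,0,0.1],
    [0,0,0.1],
    [0,0,0.1]
  ],
  "grip": [0.8,0.8,0.8,0.8]
}}

```text
time: 12.1
ee_pos: [0.5058, -0.0367, 0.1537]
tcp_rot: [180.0, 0.1, 165.9]
wrist_force: [3.7, -0.9, -0.8]
opening: 0.0685
grasp_force: 1.7
```

```bash
python3 t.py 0
```

```text
12.1 9.991797620310113 [ 0.506 -0.037  0.154] [ 3.742 -0.89  -0.84 ] [-0.038 -0.646  0.115]
```

Request:
{"method": "move_arm", "body": {
  "offset": [
    [0,0,0.01],
    [0,0,0.01],
    [0,0,0.01],
    [0,0,0.01]
  ],
  "twist": [
    [0,0,0.1],
    [0,0,0.1],
    [0,0,0.1],
    [0,0,0.1]
  ],
  "grip": [0.8,0.8,0.8,0.8]
}}

```text
time: 12.5
ee_pos: [0.5063, -0.0368, 0.1533]
tcp_rot: [179.9, 0.1, 142.9]
wrist_force: [5.1, -1.8, -1.5]
opening: 0.0683
grasp_force: 3.1
```

```bash
python3 t.py 0
```

```text
12.5 32.903290503985865 [ 0.506 -0.037  0.153] [ 5.075 -1.818 -1.514] [-0.298 -1.295  0.184]
```

Request:
{"method": "move_arm", "body": {
  "offset": [
    [0,0,0.01],
    [0,0,0.01],
    [0,0,0.01],
    [0,0,0.01]
  ],
  "twist": [
    [0,0,0.05],
    [0,0,0.05],
    [0,0,0.05],
    [0,0,0.05]
  ],
  "grip": [0.8,0.8,0.8,0.8]
}}

```text
time: 12.9
ee_pos: [0.5066, -0.037, 0.1531]
tcp_rot: [179.9, 0.1, 131.6]
wrist_force: [6.2, -3.8, -1.2]
opening: 0.0684
grasp_force: 3.6
```

```bash
python3 t.py 1
```

```text
12.9 44.24414601593789 [ 0.507 -0.037  0.153] [179.909   0.147 131.592] [ 6.193 -3.757 -1.224] [-0.587 -1.414  0.227]
12.95 44.42480126451467 [ 0.507 -0.037  0.153] [ 6.363 -3.008 -1.139] [-0.39  -1.331  0.205]
```

Request:
{"method": "move_arm", "body": {
  "offset": [
    [0,0,0.01],
    [0,0,0.01],
    [0,0,0.01],
    [0,0,0.01]
  ],
  "twist": [
    [0,0,0.05],
    [0,0,0.05],
    [0,0,0.05],
    [0,0,0.05]
  ],
  "grip": [0.8,0.8,0.8,0.8]
}}

```text
time: 13.35
ee_pos: [0.5068, -0.0373, 0.1529]
tcp_rot: [179.9, 0.2, 120.1]
wrist_force: [8.1, -4.7, -0.4]
opening: 0.0681
grasp_force: 4.2
```

```bash
python3 t.py 1
```

```text
13.35 55.702339137768 [ 0.507 -0.037  0.153] [179.875   0.177 120.122] [ 8.12  -4.658 -0.405] [-0.991 -1.496  0.283]
13.4 55.88177039163472 [ 0.507 -0.037  0.153] [ 7.683 -3.872 -0.469] [-0.663 -1.456  0.143]
```

Request:
{"method": "move_arm", "body": {
  "offset": [
    [0,0,0.01],
    [0,0,0.01],
    [0,0,0.01],
    [0,0,0.01]
  ],
  "twist": [
    [0,0,0.05],
    [0,0,0.05],
    [0,0,0.05],
    [0,0,0.05]
  ],
  "grip": [0.8,0.8,0.8,0.8]
}}

```text
time: 13.8
ee_pos: [0.5069, -0.0376, 0.1526]
tcp_rot: [179.8, 0.2, 108.7]
wrist_force: [6.8, -6.4, -0.1]
opening: 0.0686
grasp_force: 4.7
```

```bash
python3 t.py 3;python3 look.py w6.png
```

```text
13.8 67.15538298939272 [ 0.507 -0.038  0.153] [179.833   0.182 108.66 ] [ 6.844 -6.382 -0.145] [-1.184 -1.476  0.287]
13.85 67.33958073704711 [ 0.507 -0.038  0.153] [179.831   0.177 108.472] [ 7.228 -5.529  0.667] [-1.022 -1.431  0.192]
13.9 67.14507483219315 [ 0.507 -0.037  0.153] [179.829   0.161 108.67 ] [ 7.92  -4.115 -0.017] [-0.855 -1.467  0.18 ]
13.95 67.06991496177612 [ 0.507 -0.037  0.153] [ 8.668 -5.44   0.167] [-0.886 -1.496  0.142]
13.95 [-4.1825 -1.7701 -7.9538 83.5977 -0.0749 67.0699] [ 0.5069 -0.0374  0.1526] [179.8278   0.1542 108.7472] 0.06809976584256602 [-0.8857 -1.4964  0.1422]
jam [251.3 233.1] 0.6 depth [ 0.5025 -0.0286  0.1208] z.1625 [ 0.4963 -0.0096  0.1625]
peg_a [327.1 317.2] 0.78 depth [ 0.5451 -0.0419  0.1575] z.1625 [ 0.5423 -0.0384  0.1625]
peg_a [173.3 248.7] 0.69 depth [ 0.4673 -0.03    0.1571] z.1625 [ 0.4678 -0.0267  0.1625]
pointer_tip [392.7 106.1] 0.88 depth [0.5589 0.062  0.0921] z.1625 [0.5281 0.0537 0.1625]
gauge [255.  185.2] 0.74 depth [ 0.5044 -0.0254  0.034 ] z.1625 [0.4911 0.0102 0.1625]
```

View pics/w6.png

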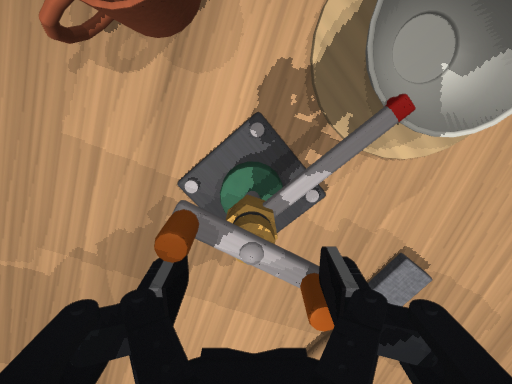

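The picture shows the fingers on the pegs at (178, 245) and (320, 305), and the red pin at (400, 107). I'll check that the pointer has not moved, using the fixed cameras.

```bash
cat > c.py <<'E'
from h import *
for n in["scene","top"]:
    p=snap(n)
    for t in["pointer_tip","peg_a"]:
        for k in finder.pinpoint(p,t)[:2]: print(n,t,np.round(k["position"],1),round(k["p"],2),dep(p,k["position"]))
    c=p["color"].astype(int);m=(c[...,0]>110)&(c[...,1]<70)&(c[...,2]<70)
    v,u=np.nonzero(m[150:230,240:280]);print(n,"red",u.mean()+240,v.mean()+150,len(u))
o=bot.get_obs();print(o["time"],o["wrist_force"],o["torque"])
E
python3 c.py
```

```text
scene pointer_tip [261.6 196.3] 0.62 [0.57244032 0.06398864 0.07794275]
scene peg_a [205.7 159.8] 0.73 [ 0.51704254 -0.04540507  0.2041405 ]
scene peg_a [215.3 179.7] 0.7 [0.38013881 0.02830476 0.00065404]
scene red 253.66666666666666 178.33333333333334 3
top pointer_tip [265.4 201.5] 0.59 [0.56346701 0.05998028 0.09223309]
top pointer_tip [309.7 228.3] 0.44 [0.49271736 0.02028048 0.58829367]
top red nan nan 0
14.55 [ 7.2983976  -5.11591639  0.09891203] [-0.9506672 -1.4679813  0.1600731]c.py:7: RuntimeWarning: Mean of empty slice.
  v,u=np.nonzero(m[150:230,240:280]);print(n,"red",u.mean()+240,v.mean()+150,len(u))
  ret = ret.dtype.type(ret / rcount)
```

The pin is where it was, so I'll continue tightening in small steps.

Request:
{"method": "move_arm", "body": {
  "offset": [
    [0,0,0.01],
    [0,0,0.01]
  ],
  "twist": [
    [0,0,0.05],
    [0,0,0.05]
  ],
  "grip": [0.8,0.8]
}}

```text
time: 14.75
ee_pos: [0.5069, -0.0377, 0.1525]
tcp_rot: [179.8, 0.2, 102.9]
wrist_force: [6.9, -7.3, 1.2]
opening: 0.0681
grasp_force: 5.7
```

```bash
python3 t.py 0
```

```text
14.75 72.87781580618493 [ 0.507 -0.038  0.152] [ 6.88  -7.302  1.199] [-1.364 -1.459  0.34 ]
```

Request:
{"method": "move_arm", "body": {
  "offset": [
    [0,0,0.01]
  ],
  "twist": [
    [0,0,0.05]
  ],
  "grip": [0.8]
}}

```text
time: 14.85
ee_pos: [0.5069, -0.0377, 0.1524]
tcp_rot: [179.8, 0.2, 100.1]
wrist_force: [6.1, -8.0, 1.0]
opening: 0.0681
grasp_force: 4.8
```

```bash
python3 t.py 0
```

```text
14.85 75.75057292157834 [ 0.507 -0.038  0.152] [ 6.087 -7.954  0.988] [-1.457 -1.434  0.305]
```

Request:
{"method": "move_arm", "body": {
  "offset": [
    [0,0,0.01]
  ],
  "twist": [
    [0,0,0.05]
  ],
  "grip": [0.8]
}}

```text
time: 14.95
ee_pos: [0.5069, -0.0378, 0.1523]
tcp_rot: [179.8, 0.2, 97.2]
wrist_force: [7.5, -7.7, 1.2]
opening: 0.0681
grasp_force: 5.9
```

```bash
python3 t.py 0
```

```text
14.95 78.61440252306593 [ 0.507 -0.038  0.152] [ 7.481 -7.676  1.214] [-1.542 -1.376  0.389]
```

Request:
{"method": "move_arm", "body": {
  "offset": [
    [0,0,0.01]
  ],
  "twist": [
    [0,0,0.05]
  ],
  "grip": [0.8]
}}

```text
time: 15.05
ee_pos: [0.5069, -0.0379, 0.1523]
tcp_rot: [179.8, 0.2, 94.3]
wrist_force: [7.2, -7.9, 1.1]
opening: 0.0679
grasp_force: 6.3
```

```bash
python3 t.py 0
```

```text
15.05 81.47649996702363 [ 0.507 -0.038  0.152] [ 7.213 -7.874  1.065] [-1.628 -1.348  0.382]
```

Request:
{"method": "move_arm", "body": {
  "offset": [
    [0,0,0.01]
  ],
  "twist": [
    [0,0,0.05]
  ],
  "grip": [0.8]
}}

```text
time: 15.15
ee_pos: [0.5069, -0.0379, 0.1523]
tcp_rot: [179.8, 0.2, 91.5]
wrist_force: [7.1, -8.4, 3.0]
opening: 0.0682
grasp_force: 6.1
```

```bash
python3 t.py 0
```

```text
15.15 84.34076229505024 [ 0.507 -0.038  0.152] [ 7.145 -8.364  2.982] [-1.691 -1.38   0.333]
```

Request:
{"method": "move_arm", "body": {
  "offset": [
    [0,0,0.01]
  ],
  "twist": [
    [0,0,0.06]
  ],
  "grip": [0.8]
}}

```text
time: 15.25
ee_pos: [0.5069, -0.038, 0.1522]
tcp_rot: [179.8, 0.2, 88.0]
wrist_force: [6.9, -8.8, 2.6]
opening: 0.0683
grasp_force: 6.7
```

```bash
python3 t.py 0
```

```text
15.25 87.77799185042402 [ 0.507 -0.038  0.152] [ 6.891 -8.766  2.589] [-1.774 -1.307  0.418]
```

Request:
{"method": "move_arm", "body": {
  "offset": [
    [0,0,0],
    [0,0,0],
    [0,0,0],
    [0,0,0],
    [0,0,0]
  ],
  "twist": [
    [0,0,-0.05],
    [0,0,-0.1],
    [0,0,-0.12],
    [0,0,-0.12],
    [0,0,0]
  ],
  "grip": [0.8,0.8,0.8,0.8,0.8]
}}

```text
time: 15.75
ee_pos: [0.5052, -0.0366, 0.1512]
tcp_rot: [-180.0, -0.0, 110.6]
wrist_force: [0.7, -0.7, 0.1]
opening: 0.0681
grasp_force: 0.0
```

Request:
{"method": "move_arm", "body": {
  "offset": [
    [0,0,-2],
    [0,0,-3],
    [0,0,-4],
    [0,0,-3],
    [0,0,0]
  ],
  "twist": [
    [0,0,0],
    [0,0,0],
    [0,0,0],
    [0,0,0],
    [0,0,0]
  ],
  "grip": [0.8,0.8,0.8,0.8,0.8]
}}

```text
time: 16.25
ee_pos: [0.5063, -0.0367, 0.2756]
tcp_rot: [179.7, 0.1, 110.2]
wrist_force: [0.7, -0.1, -1.0]
opening: 0.0681
grasp_force: 0.0
```

Request:
{"method": "move_arm", "body": {
  "offset": [
    [-4,0,0],
    [-4,0,0],
    [-4,0,0],
    [0,0,0],
    [0,0,0]
  ],
  "twist": [
    [0,0,0],
    [0,0,0],
    [0,0,0],
    [0,0,0],
    [0,0,0]
  ],
  "grip": [0.8,0.8,0.8,0.8,0.8]
}}

```text
time: 16.75
ee_pos: [0.547, -0.1498, 0.27]
tcp_rot: [-179.9, -0.1, 110.2]
wrist_force: [-1.0, 0.6, 0.3]
opening: 0.0686
grasp_force: 0.0
```

```bash
python3 c.py; python3 look.py w7.png
```

```text
scene pointer_tip [258.5 196.7] 0.87 [ 5.00942031e-01  9.58918690e-02 -4.08792396e-04]
scene peg_a [210.7 158.4] 0.63 [0.34958568 0.03495473 0.05317531]
scene peg_a [207.7 184. ] 0.56 [ 0.54215315 -0.05820276  0.15645396]
scene red 259.5 192.0 12
top peg_a [329.4 209.5] 0.75 [ 0.54151564 -0.06575557  0.15773738]
top peg_a [304.9 244.1] 0.59 [ 0.47389975 -0.01680343  0.15724234]
top red 264.0 200.8 10
17.05 [ 0.12901389 -0.22162026  0.16611222] [-0.03292405  0.00154778 -0.00622303]
17.05 [-15.1748   7.7632  15.1601  97.3656   0.0017  54.3812] [ 0.547  -0.1484  0.2715] [179.9736   0.0169 110.444 ] 0.06855531711665094 [-0.0329  0.0015 -0.0062]
jam [253.6  50.7] 0.66 depth [ 0.5061 -0.0384  0.1322] z.1625 [ 0.5075 -0.0422  0.1625]
jam [255.   64.4] 0.65 depth [ 0.5105 -0.0468  0.127 ] z.1625 [ 0.5115 -0.0501  0.1625]
peg_a [287.4  91. ] 0.69 depth [ 0.5403 -0.0582  0.1577] z.1625 [ 0.5399 -0.0585  0.1625]
set_top [252.3  50.6] 0.97 depth [ 0.5051 -0.0387  0.1328] z.1625 [ 0.5066 -0.0424  0.1625]
gauge [253.6  64.3] 0.76 depth [ 0.5094 -0.0472  0.127 ] z.1625 [ 0.5106 -0.0504  0.1625]
```

View pics/w7.png

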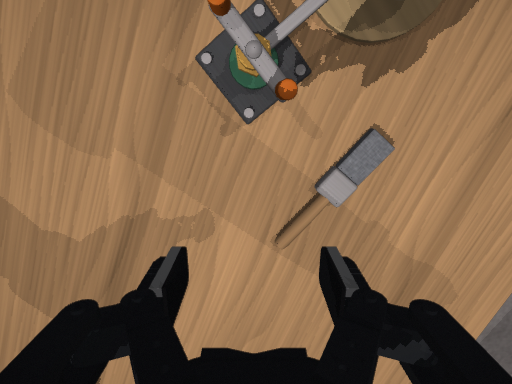

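The picture shows the nut released, with pegs at (220, 5) and (287, 90), and the brush untouched at (350, 180). I'll compare the pin with the first picture.

Run:
```python
from h import *
b=np.hstack([snap("scene")["color"],snap("top")["color"]]);b=cv2.resize(b,(800,300)).astype(float)
a=cv2.imread("pics/a.png")[:,:,::-1].astype(float)
for s in[(slice(140,165),slice(190,218)),(slice(145,170),slice(598,615))]:
    for i in(a,b):
        w=np.clip(i[s][...,0]-1.2*np.maximum(i[s][...,1],i[s][...,2])*1.5,0,None);v,u=np.mgrid[s]
        print((w*u).sum()/w.sum(),(w*v).sum()/w.sum(),w.sum())
print(bot.get_obs()["time"])
```

```text
202.83962264150944 149.72720125786165 254.40000000000003
202.8318703578663 149.79405806887235 296.2000000000001
606.5778061224489 156.7213010204082 313.6000000000001
606.5046893317702 156.7907385697538 341.20000000000005
17.45
```

The pin matches the first picture to within 0.1 px in both views, so the pointer has not shifted. I'll hand the job in.

```bash
python3 -c "
from workcell import bot
print(bot.job_done())"
```

```text
the job is handed in; nothing more can be done
None
```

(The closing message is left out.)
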